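# Put the turning gear away and shut the lapped cabinet doors

## Task

Put every piece of turning gear that lies loose at the left of the cabinet back into its own bay on the cabinet's pull-out shelf, lying down inside the bay whose painted outline it matches (pull the shelf right out first if it is part-way in), then push the shelf fully home. Then shut the doors fully in the right order so that their edges lap: the left door, with the rebated edge, first, and while the right one still stands well open; the right door, with the overlapping flange, last. Leave the wooden bowl and the red tin where they stand.

Things in the scene. Friction and masses are not known exactly. Their poses are not given: they have to be found in the camera images.
- cabinet: Low wooden bench cabinet fixed to the bench, 380 mm wide, 190 mm deep, 120 mm high, roof 10 mm thick, with two doors and a pull-out shelf. Origin: middle of the front opening, at bench level; x points to the rear of the cabinet (away from the robot), y to its left as the robot sees it, z up. The front opening lies in the plane x = 0.
- shelf (a joint): How far the pull-out shelf stands out towards the robot along the cabinet's -x, in m: 0 fully home, 0.17 fully out (all bays are then clear of the roof). It stays where it is left; about 2 N moves it. If it is not home the doors strike it. At the start it stands 0.07 to 0.17 out.
- shelf_lip (a point): Middle of the top edge of the shelf's dark front lip, an upright board 9 mm thick (along x) and 333 mm wide, with its top 62 mm above the bench and 37 mm above the bay floors; it can be pinched or hooked from above, and its front pushed to send the shelf home. It rides on the shelf.
- bay_long (a point): Own bay of long_block, leftmost on the shelf, 144 mm long (x) by 60 mm wide. 12 mm larger all round than the part lying on its base; fences 12 mm high, 9 mm thick (the front side is the lip); the part's outline is painted dark on the floor. Point: middle of the bay floor, 25 mm above the bench; x points to the rear of the cabinet, y to the left seen from the robot. Rides on the shelf.
- bay_wide (a point): Own bay of wide_block, second from the left, 124 mm long by 80 mm wide. 12 mm larger all round than the part lying on its base; fences 12 mm high, 9 mm thick (the front side is the lip); the part's outline is painted dark on the floor. Point: middle of the bay floor, 25 mm above the bench; x points to the rear of the cabinet, y to the left seen from the robot. Rides on the shelf.
- bay_vee (a point): Own bay of vee_block, third from the left, 104 mm long by 68 mm wide; two-bar outline. 12 mm larger all round than the part lying on its base; fences 12 mm high, 9 mm thick (the front side is the lip); the part's outline is painted dark on the floor. Point: middle of the bay floor, 25 mm above the bench; x points to the rear of the cabinet, y to the left seen from the robot. Rides on the shelf.
- bay_chuck (a point): Own bay of lathe_chuck, rightmost, 80 by 80 mm, round outline. 12 mm larger all round than the part lying on its base; fences 12 mm high, 9 mm thick (the front side is the lip); the part's outline is painted dark on the floor. Point: middle of the bay floor, 25 mm above the bench; x points to the rear of the cabinet, y to the left seen from the robot. Rides on the shelf.
- long_block: Honing block: a long narrow bar of light wood with a white stone face on top, 120 x 36 x 46 mm (x, y, z). Its origin is its centre; 0.25 kg. May be absent.
- wide_block: Sanding block: dark wood with a cork sole, 100 x 56 x 46 mm (x, y, z). Its origin is its centre; 0.2 kg. May be absent.
- vee_block: Dark steel vee block with a lengthwise groove in its top, 80 x 44 x 46 mm (x, y, z), sides flat. Its origin is its centre; 0.4 kg. May be absent.
- lathe_chuck: Bright steel lathe chuck: a plain upright cylinder 56 mm across and 46 mm high with four jaw slots marked on top. Its origin is its centre; 0.6 kg. May be absent.
- door_left (a joint): The left door, with the rebated edge: its last 16 mm is a 7 mm tongue at the back of the door, which the right door's flange covers. Angle in rad: 0 fully shut, grows as it swings out to the robot, up to 1.9; stays where it is left (friction 0.1 N m).
- door_left_hinge (a point): On the left door's hinge line, in the cabinet's front plane, 188 mm left of the middle, 60 mm above the bench. The door reaches 196 mm from it, tongue included, its back face in line with the hinge and its outer face 16 mm in front. The point's axes turn with the door: -y runs along the door from the hinge, -x is its outward face.
- door_left_edge (a point): A point on the outer (front) face of the left door, 165 mm from its hinge and 90 mm above the bench. The wooden door is 16 mm thick and stands from 4 to 115 mm above the bench. A brass knob 22 mm across stands 20 mm off this face 115 mm from the hinge, its middle 34 mm above the bench. It rides on the door.
- door_right_edge (a point): A point on the outer (front) face of the right door, 165 mm from its hinge and 90 mm above the bench. The wooden door is 16 mm thick and stands from 4 to 115 mm above the bench. A brass knob 22 mm across stands 20 mm off this face 115 mm from the hinge, its middle 34 mm above the bench. It rides on the door.
- door_right (a joint): The right door, with the overlapping flange: its last 16 mm is a 7 mm flange at the front of the door, which laps over the left door's tongue. If it is shut first, the left door strikes the flange and cannot close. Angle in rad: 0 fully shut, grows as it swings out to the robot, up to 1.9; stays where it is left (friction 0.1 N m).
- door_right_hinge (a point): On the right door's hinge line, in the cabinet's front plane, 188 mm right of the middle, 60 mm above the bench. The door reaches 194 mm from it, flange included, its back face in line with the hinge and its outer face 16 mm in front. The point's axes turn with the door: +y runs along the door from the hinge, -x is its outward face.
- turned_bowl: Bystander: wooden bowl 100 mm across, 50 mm high; origin at the centre of its base.
- wax_tin: Bystander: red tin 80 mm across, 70 mm high; origin at the centre of its base.

How it is judged:
On the way, in this order (a step that is already met when the one before it is completed fails the run):
1. every piece of gear lies in its own bay of the shelf (x of long_block in the frame of bay_long between -0.018 and 0.018 m and y of long_block in the frame of bay_long between -0.016 and 0.016 m and z of long_block in the frame of bay_long between 0.01 and 0.031 m and x of wide_block in the frame of bay_wide between -0.018 and 0.018 m and y of wide_block in the frame of bay_wide between -0.016 and 0.016 m and z of wide_block in the frame of bay_wide between 0.01 and 0.031 m and x of vee_block in the frame of bay_vee between -0.018 and 0.018 m and y of vee_block in the frame of bay_vee between -0.016 and 0.016 m and z of vee_block in the frame of bay_vee between 0.01 and 0.031 m and x of lathe_chuck in the frame of bay_chuck between -0.018 and 0.018 m and y of lathe_chuck in the frame of bay_chuck between -0.016 and 0.016 m and z of lathe_chuck in the frame of bay_chuck between 0.01 and 0.031 m), for 0.2 s.
2. the shelf is pushed home with the gear in its bays (all of step 1 and value of joint shelf below 0.008 m), for 0.2 s.
3. the left (rebated) door is shut while the right door is still open by more than 0.3 rad (value of joint shelf below 0.008 m and value of joint door_left below 0.03 rad and value of joint door_right above 0.3 rad), for 0.2 s.
4. the right (flanged) door is shut over it (value of joint each of door_left, door_right below 0.03 rad), for 0.2 s.
At the end, for the whole second after the job is handed in: Every piece present lies at rest in its own bay (its centre within 18 mm along and 16 mm across the bay's middle and at most 31 mm above the bay floor, so not on end), the shelf is home within 8 mm, and both doors are shut within 0.03 rad, the right one lapping over the left (all of step 2 and all of step 4 and linear speed of each of long_block, wide_block, vee_block, lathe_chuck below 0.02 m/s); the robot touches nothing.
It fails at once if a bystander (bowl or tin) is moved by more than 30 mm (distance of any of turned_bowl, wax_tin from where it was at the start of the episode above 0.03 m).
Of long_block, wide_block, vee_block, lathe_chuck only 3 to 4 are there at a start; the rules pass over those that are not, and their reading is None.
At some moment in a run one of long_block, wide_block, vee_block, lathe_chuck may be knocked a few centimetres aside while the robot is not near it.
Once in a run the grip may slacken for a moment while it holds something.
It also fails if it takes over 210 s, if anything falls off the work surface, if the arm or the gripper's body presses on something with over 40 N, if the wrist force passes 120 N, or if a joint passes its speed limit or range.

## Robot

A 6-joint arm with a two-finger parallel gripper is mounted at the origin on the work surface. World frame = base frame: x ahead of the robot, y to its left, z up, the work surface at z = 0. Lengths are in m, angles in rad, forces in N, time in s.
With the tool pointing down it reaches from about 0.375 to 0.975 m from the base axis. Payload 3.8 kg.
Tool frame: the origin (TCP) lies midway between the tips of the shut fingers; the grasp point (between the pads) lies 19 mm behind it; z points along the fingers, y is the line along which they close (so a half turn about z gives the same grasp; the last joint's range is limited). The gripper opens to 88 mm and grips with 3 to 60 N. Pads are 18 mm wide; open, the fingers measure 123 mm over their backs; the gripper's body (75 mm by 187 mm) begins 45 mm behind the grasp point.
Start: joints at [-1.154, 0.264, 1.604, -0, 1.274, -0.037], TCP at [0.296, -0.607, 0.239] pointing down, gripper open.
Joint ranges: [-2.63, 2.63], [-0.94, 2.18], [0.31, 2.57], [-1.31, 4.45], [0, 2.66], [-2.55, 2.55]. Speed limits (rad/s): [2.57, 2.57, 3.14, 3.14, 3.14, 3.14].

## Interface

Orientations are given as a rotation vector (axis times angle).
In Python, from cell import manip, inverse_kinematics, cams, order gives the robot as it stands. Calls block until the motion is done:
- manip.move_pose(position, orientation): joint-space move of the TCP to a pose.
- manip.move_linear(position, rate=0.15, rot=None): straight line of the TCP; rot=None keeps the orientation; rate is the mean speed in m/s.
- manip.set_joints(angles): joint-space move.
- manip.set_gripper(opening, force=None): finger opening in m; force is the grip in N (None keeps the last); returns when the fingers have stopped.
- manip.dwell(seconds).
- inverse_kinematics(position, orientation): joint angles nearest the present ones, or None.
- manip.state(): the state.
- cams.capture(name): name is "scene" or "top"; returns a dict with "image" (400x640x3 uint8, blue, green, red), "z_map" (400x640 float32, m along the optical axis (not along the pixel's ray), 0 where there is no reading), "intrinsics" (3x3 intrinsics, pixels), "k1" (the pictures are not rectified: a ray, as slopes to the right and down, at radius r is drawn at 1 + k1 r^2 times it, then the intrinsics apply), "position" and "orientation" of the camera in the world. Camera axes: x right, y down, z forward; pixel columns grow to the right and rows downward; lengths in m; the calibration is good to about 2 mm. A picture is of the moment at which its call begins.
A pose or a line that the arm cannot do raises manip.IKError and nothing moves.
- order.close_job(): hands the job in; it is judged then, once.
The state is a dict: "clock": time; "joint_pos": joint angles; "joint_velocities": joint speeds; "tau": joint torques, N m; "tool_pos": TCP position; "tcp_rot": TCP orientation; "contact_force": force on the tool from outside, world axes, zero at the start; "moment": the same for the moment, N m; "gripper_width": finger opening in m; "grasp_force": force on a finger pad.
Only numpy, scipy, OpenCV 4.12 (cv2) and the standard library are available. Lean on these libraries where they do the work, as an engineer would, in place of code of your own. Each camera call takes 0.05 s, during which the arm holds its last target. There are 200 camera calls.

## Working session

There is one attempt and no reset: what is moved stays moved. The work goes in short steps, each a Python script; the robot and the scene stay as the last script left them, time stands still between calls to the robot, and variables do not carry over. Pictures are saved under pics/ and viewed, at most 14 in all, crops included, and the job is handed in when it is done.

```bash
ls; mkdir -p pics
cat > h.py <<'E'
import numpy as np, cv2
from cell import manip, inverse_kinematics, cams, order
from scipy.spatial.transform import Rotation as R
def cap(n):
    c=cams.capture(n); o=np.asarray(c["orientation"],float)
    c["R"]=o if o.shape==(3,3) else R.from_rotvec(o).as_matrix()
    return c
def rays(c,uv):
    K=np.asarray(c["intrinsics"],float); uv=np.asarray(uv,float).reshape(-1,1,2)
    n=cv2.undistortPoints(uv,K,np.array([c["k1"],0,0,0,0.]),None,None,None)[:,0] if 0 else cv2.undistortPoints(uv,K,np.array([c["k1"],0,0,0.]))[:,0]
    return np.c_[n,np.ones(len(n))]
def plane(c,uv,z):
    d=rays(c,uv)@c["R"].T; p=np.asarray(c["position"])
    return p+d*((z-p[2])/d[:,2])[:,None]
def cloud(c):
    h,w=c["z_map"].shape; u,v=np.meshgrid(np.arange(w),np.arange(h))
    r=rays(c,np.c_[u.ravel(),v.ravel()])*c["z_map"].reshape(-1,1)
    return (r@c["R"].T+np.asarray(c["position"])).reshape(h,w,3)
def proj(c,P):
    p=(np.asarray(P,float)-c["position"])@c["R"]; s=p[:,:2]/p[:,2:]; r2=(s**2).sum(1,keepdims=True)
    s=s*(1+c["k1"]*r2); K=np.asarray(c["intrinsics"]); return s*[K[0,0],K[1,1]]+K[:2,2]
E
python3 - <<'E'
from h import *
for n in("scene","top"):
    c=cap(n); cv2.imwrite(f"pics/{n}0.png",c["image"]); print(n,c["position"],c["orientation"],c["k1"],c["intrinsics"]); np.save(f"{n}0.npy",cloud(c))
print(manip.state())
E
```

```text
pics
scene [ 1.27869198 -0.45984212  0.74212818] [-1.98266035 -1.07236317  0.53283247] -0.06518307245764127 [[411.88696154   0.         319.49328721]
 [  0.         411.88696154 196.40473528]
 [  0.           0.           1.        ]]
top [0.35172296 0.06782752 1.00475487] [-2.15762592  2.12240193 -0.22399375] -0.03125053911859099 [[393.68502503   0.         323.87992185]
 [  0.         393.68502503 195.32479248]
 [  0.           0.           1.        ]]
{'clock': 0.1, 'joint_pos': array([-1.15390604e+00,  2.64688216e-01,  1.60521757e+00, -2.82783408e-05,
        1.27376153e+00, -3.69081349e-02]), 'joint_velocities': array([ 0.00104908, -0.00305294, -0.00254606, -0.00129734,  0.00035441,
       -0.00210555]), 'tau': array([ 2.42922260e-04, -5.03616071e+01, -3.58072257e+01,  7.31449993e-02,
        2.33119883e-02, -5.85675730e-05]), 'tool_pos': array([ 0.29562795, -0.60608998,  0.23751627]), 'tcp_rot': array([-3.05908617e+00, -7.06279716e-01,  6.56712373e-04]), 'contact_force': array([ 0.80779945, -0.40876224, -0.54791745]), 'moment': array([-0.06459899, -0.00914157,  0.02202681]), 'grasp_force': 0.0, 'gripper_width': 0.08816877674434752}
```

View pics/top0.png

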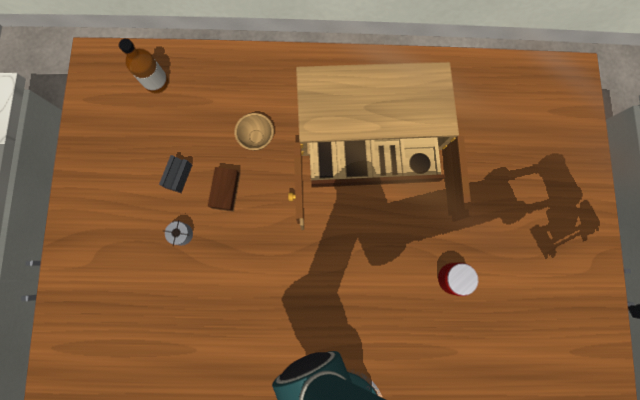

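View pics/scene0.png

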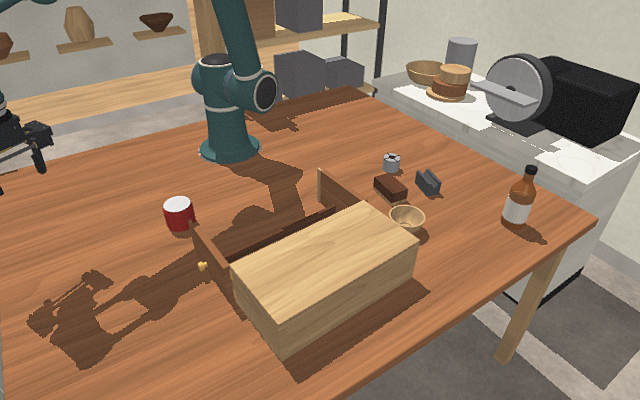

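The top view shows the vee block at (176,173), the wide block at (223,187) and the chuck at (177,233). There is no long block. The roof spans (297,66)–(457,140), the shelf is partly out with its lip at about row 181, both doors are about 90° open, the bowl is at (254,131) and the tin at (460,280).

```bash
cat >> h.py <<'E'
def rect(P):
    (cx,cy),(w,h),a=cv2.minAreaRect(P[:,:2].astype(np.float32)); a=np.radians(a)
    if h>w: w,h,a=h,w,a+np.pi/2
    return np.round([cx,cy,w,h,(a+np.pi/2)%np.pi-np.pi/2],4)   # long side direction
def blobs(X,lo,hi,box,mn=25):
    m=(X[...,2]>lo)&(X[...,2]<hi)&(X[...,0]>box[0])&(X[...,0]<box[1])&(X[...,1]>box[2])&(X[...,1]<box[3])
    n,l,s,ce=cv2.connectedComponentsWithStats(m.astype(np.uint8))
    return [(ce[i].round(),s[i,4],rect(X[l==i]),X[l==i].mean(0).round(4)) for i in range(1,n) if s[i,4]>mn]
E
python3 - <<'E'
from h import *
T=np.load("top0.npy")
print("roof",blobs(T,.112,.13,(.4,1,-.5,.5),300))
print("parts",blobs(T,.036,.056,(.2,.7,.2,.7)))
print("shelf/lip .05-.07",blobs(T,.054,.07,(.2,.7,-.4,.2),15))
print("doors",blobs(T,.100,.121,(.2,.62,-.4,.2),15))
print("tin/bowl",blobs(T,.062,.08,(.1,.7,-.4,0)),blobs(T,.04,.06,(.3,.7,.15,.4)))
for p in [(297,67),(450,64),(457,138),(301,141)]:
    c=None
c=cap("top"); print(plane(c,[(297,67),(450,64),(457,138),(301,141)],.12).round(4)); print(plane(c,[(310,183),(441,180)],.062).round(4))
E
```

```text
roof [(array([376., 108.]), np.int32(12830), array([ 0.651 , -0.0858,  0.4114,  0.3891, -1.5056]), array([ 0.7297, -0.0789,  0.1192]))]
parts [(array([243., 140.]), np.int32(135), array([0.6627, 0.2418, 0.0855, 0.032 , 0.8619]), array([0.6655, 0.2485, 0.0474])), (array([167., 171.]), np.int32(240), array([ 0.5828,  0.4324,  0.081 ,  0.0173, -0.2842]), array([0.5819, 0.4322, 0.0436])), (array([179., 175.]), np.int32(188), array([ 0.5738,  0.4041,  0.0805,  0.0177, -0.2881]), array([0.572 , 0.4013, 0.045 ])), (array([223., 188.]), np.int32(954), array([ 0.5411,  0.2923,  0.1009,  0.0577, -0.1294]), array([0.54  , 0.2917, 0.0461])), (array([176., 233.]), np.int32(448), array([ 0.4275,  0.3981,  0.0551,  0.0543, -1.0938]), array([0.4273, 0.3969, 0.0465]))]
shelf/lip .05-.07 [(array([453., 177.]), np.int32(227), array([ 0.577 , -0.2787,  0.2123,  0.0177,  0.1403]), array([ 0.5766, -0.2781,  0.0615])), (array([377., 179.]), np.int32(562), array([ 0.5681, -0.0915,  0.3318,  0.0109, -1.5045]), array([ 0.5673, -0.0901,  0.0612])), (array([459., 278.]), np.int32(477), array([ 0.3295, -0.287 , 
[... 540 characters left out ...]
1.1161]), array([ 0.328 , -0.287 ,  0.0697]))] [(array([251., 139.]), np.int32(183), array([0.6692, 0.2224, 0.0949, 0.0604, 1.5623]), array([0.6669, 0.2263, 0.0485])), (array([183., 167.]), np.int32(75), array([ 0.5876,  0.3953,  0.0497,  0.0107, -0.1875]), array([0.5921, 0.3942, 0.0458])), (array([223., 188.]), np.int32(935), array([ 0.5411,  0.2923,  0.1009,  0.0577, -0.1294]), array([0.5402, 0.292 , 0.0463])), (array([181., 233.]), np.int32(244), array([0.4294, 0.3839, 0.0583, 0.032 , 0.0065]), array([0.4273, 0.3865, 0.0463]))]
[[ 0.8289  0.1132  0.12  ]
 [ 0.8494 -0.2645  0.12  ]
 [ 0.6579 -0.272   0.12  ]
 [ 0.6412  0.0987  0.12  ]]
[[ 0.5535  0.0762  0.062 ]
 [ 0.5677 -0.2485  0.062 ]]
```

```bash
cat >> h.py <<'E'
def roof(c):
    X=cloud(c); m=((X[...,2]>.113)&(X[...,2]<.127)&(X[...,0]>.4)&(X[...,0]<1)&(abs(X[...,1])<.5)).astype(np.uint8)
    m=cv2.morphologyEx(m,cv2.MORPH_OPEN,np.ones((31,31)))
    return rect(X[m>0])
def down(a): return (R.from_euler("z",a)*R.from_rotvec([np.pi,0,0])).as_rotvec()
def go(p,a,lin=False,rate=.2):
    if lin: manip.move_linear(list(p),rate=rate,rot=down(a))
    else: manip.move_pose(list(p),down(a))
class Cab:
    def __init__(s,o,yaw): s.o=np.array(o); s.yaw=yaw; c,n=np.cos(yaw),np.sin(yaw); s.M=np.array([[c,-n],[n,c]])
    def w(s,x,y,z): return np.r_[s.o+s.M@[x,y],z]
    def inv(s,p): return np.r_[s.M.T@(np.asarray(p)[:2]-s.o)]
E
python3 - <<'E'
from h import *
c=cap("top"); r=roof(c); print("roof",r)
yaw=r[4]+np.pi/2 if r[4]<0 else r[4]-np.pi/2
ctr=r[:2]; C=Cab(ctr-.095*np.array([np.cos(yaw),np.sin(yaw)]),yaw); print(C.o,yaw)
X=cloud(c)
m=(X[...,2]>.054)&(X[...,2]<.07)&(X[...,0]>.5)&(X[...,0]<.65)
L=(X[m][:,:2]-C.o)@C.M
L=L[abs(L[:,1])<.16]; print("lip x by y",[ (y,L[abs(L[:,1]-y)<.02].mean(0).round(4)) for y in(-.13,-.05,.05,.13)])
for p in [(.5322,.1038),(.5459,-.2882),(.662,.235)]: print(C.inv(p))
E
```

```text
roof [0. 0. 0. 0. 0.]
[-5.8170723e-18  9.5000000e-02] -1.5707963267948966
lip x by y [(-0.13, array([nan, nan])), (-0.05, array([nan, nan])), (0.05, array([nan, nan])), (0.13, array([nan, nan]))]
[-0.0088  0.5322]
[0.3832 0.5459]
[-0.14   0.662]<stdin>:8: RuntimeWarning: Mean of empty slice.
  ret = um.true_divide(
```

```bash
sed -i 's/>.113)&(X\[...,2\]<.127)/>.105)\&(X[...,2]<.135)/; s/    m=cv2.morphologyEx(m,cv2.MORPH_OPEN/    m=cv2.morphologyEx(m,cv2.MORPH_CLOSE,np.ones((5,5)));m=cv2.morphologyEx(m,cv2.MORPH_OPEN/' h.py
python3 - <<'E'
from h import *
c=cap("top"); r=roof(c); print("roof",r)
X=cloud(c); print((X[100:110,370:380,2]).round(3)[::5])
yaw=(r[4]+np.pi/2+np.pi/2)%np.pi-np.pi/2
C=Cab(r[:2]-.095*np.array([np.cos(yaw),np.sin(yaw)]),yaw); print(C.o,yaw)
m=(X[...,2]>.054)&(X[...,2]<.07)&(X[...,0]>.5)&(X[...,0]<.65)
L=(X[m][:,:2]-C.o)@C.M
L=L[abs(L[:,1])<.18]; print("lip x by y",[ (y,L[abs(L[:,1]-y)<.02].mean(0).round(4)) for y in(-.13,-.05,.05,.13)],L.min(0),L.max(0))
for p in [(.5322,.1038),(.5459,-.2882),(.662,.235)]: print(C.inv(p))
E
```

```text
roof [ 0.6036 -0.0897  0.4826  0.3825  0.0641]
[[0.12  0.118 0.118 0.12  0.121 0.12  0.12  0.12  0.121 0.122]
 [0.119 0.118 0.121 0.121 0.12  0.119 0.12  0.119 0.121 0.125]]
[0.59751467 0.0051049 ] -1.5066963267948967
lip x by y [(-0.13, array([ 0.2807, -0.1132])), (-0.05, array([ 0.1058, -0.0371])), (0.05, array([-0.01  ,  0.0457])), (0.13, array([nan, nan]))] [-0.18955927 -0.11530758] [0.28338445 0.05947983]
[-0.10267622 -0.05885851]
[ 0.2893963  -0.07029664]
[-0.22529229  0.07907908]<stdin>:8: RuntimeWarning: Mean of empty slice.
  ret = um.true_divide(
```

Run:
```python
from h import *
c=cap("top"); X=cloud(c)
m=((X[...,2]>.11)&(X[...,2]<.13)&(X[...,0]>.672)&(X[...,0]<1)&(abs(X[...,1]+.08)<.3)).astype(np.uint8)
m=cv2.medianBlur(m,5)
P=X[m>0][:,:2]
# edges per-row/col: sides (y extremes vs x) and rear (x max vs y)
xs=np.arange(.68,.82,.005); l=[np.percentile(P[abs(P[:,0]-x)<.004][:,1],[0.5,99.5]) for x in xs]; l=np.array(l)
sl=np.polyfit(xs,l[:,1],1); sr=np.polyfit(xs,l[:,0],1)
ys=np.arange(-.24,.09,.01); re=np.polyfit(ys,[np.percentile(P[abs(P[:,1]-y)<.005][:,0],99.5) for y in ys],1)
print("yaw: sides",sl[0],sr[0],"rear",-re[0], "left/right y at .75",np.polyval(sl,.75),np.polyval(sr,.75),"rear x at -.08",np.polyval(re,-.08))
yaw=.5*(sl[0]+sr[0])/2+.5*-re[0]
mid=np.array([.75,(np.polyval(sl,.75)+np.polyval(sr,.75))/2]); ax=np.array([np.cos(yaw),np.sin(yaw)])
rp=np.array([np.polyval(re,mid[1]),mid[1]])
o=mid+ax*((rp-mid)@ax-.19); C=Cab(o,yaw); print("cab",o,yaw)
m=(X[...,2]>.054)&(X[...,2]<.07)&(X[...,0]>.5)&(X[...,0]<.65)
L=(X[m][:,:2]-C.o)@C.M; L=L[(abs(L[:,1])<.17)&(L[:,0]<-.04)]
print("lip",[L[abs(L[:,1]-y)<.02].mean(0).round(4) for y in(-.14,-.05,.05,.14)],L.min(0),L.max(0))
for p in [(.5322,.1038),(.5459,-.2882)]: print(C.inv(p))
```

```text
yaw: sides 0.06602714827373078 0.06560147330847761 rear 0.06030106347132309 left/right y at .75 0.10924096360028351 -0.2688009069231752 rear x at -.08 0.842548197547154
cab [ 0.65254509 -0.08593341] 0.06305768713121364
lip [array([-0.0848, -0.1401]), array([-0.0852, -0.0507]), array([-0.0857,  0.0504]), array([-0.0862,  0.14  ])] [-0.09068409 -0.16733995] [-0.07915855  0.16563673]
[-0.10814969  0.19693998]
[-0.11917915 -0.19514425]
```

```bash
cat >> h.py <<'E'
C=Cab((.6525,-.0863),.066)
def F(): return manip.state()["contact_force"]
E
python3 - <<'E'
from h import *
manip.set_gripper(0)
a=C.yaw
go(C.w(-.066,0,.25),a); go(C.w(-.066,0,.15),a,1,.3); go(C.w(-.066,0,.044),a,1,.1)
f0=F(); print(f0)
x=-.066
while x>-.175:
    x-=.006 if x>-.14 else .003
    go(C.w(x,0,.044),a,1,.06); f=(C.M.T@(F()-f0)[:2])
    if f[0]>9: break
print(x,f, C.inv(manip.state()["tool_pos"]),manip.state()["clock"])
go(C.w(x+.004,0,.044),a,1,.06); go(C.w(x+.004,0,.25),a,1,.3)
j=manip.state()["joint_pos"].copy(); j[0]-=1.2; manip.set_joints(j)
manip.set_gripper(.075)
c=cap("top"); X=cloud(c)
cv2.imwrite("pics/top1.png",cv2.resize(c["image"][90:290,140:480],None,fx=2.3,fy=2.3,interpolation=cv2.INTER_CUBIC))
m=(X[...,2]>.054)&(X[...,2]<.07)&(X[...,0]>.4)&(X[...,0]<.65)
L=(X[m][:,:2]-C.o)@C.M; L=L[(abs(L[:,1])<.172)&(L[:,0]<-.04)]
print("lip",[L[abs(L[:,1]-y)<.02].mean(0).round(4) for y in(-.14,-.05,.05,.14)],L.min(0),L.max(0),manip.state()["clock"])
E
```

```text
[ 0.07460211 -0.17506512  0.99672812]
-0.15000000000000008 [14.51304168  1.76045678] [-0.14474753 -0.00026739] 9.1667
lip [array([-0.1611, -0.1391]), array([-0.1615, -0.0494]), array([-0.1617,  0.05  ]), array([-0.1618,  0.1399])] [-0.16614574 -0.16772216] [-0.15644668  0.16697354] 13.5583
```

View pics/top1.png

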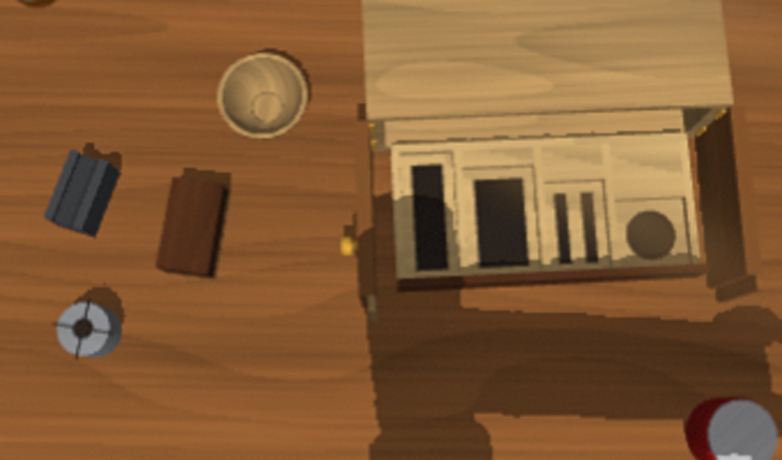

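The shelf is fully out with its lip at x=-0.1615 in the cabinet frame. The painted chuck circle is at crop (651,235), the wide outline at (501,223) and the vee bars at (577,227). The three parts have not moved. Next I check the bay centres and place the chuck.

```bash
cat >> h.py <<'E'
LIP=-.1615
BAY={"wide":(LIP+.0705,.0485),"vee":(LIP+.0605,-.0345),"chuck":(LIP+.0485,-.1175)}
for k in BAY: BAY[k]=(BAY[k][0]-.0,BAY[k][1])
DIM={"wide":(.1,.056),"vee":(.08,.044),"chuck":(.056,.056)}
PREV={"wide":(.541,.292),"vee":(.578,.418),"chuck":(.4275,.398)}
def measure(k,c=None):
    X=cloud(c or cap("top")); p=PREV[k]
    m=((X[...,2]>.036)&(X[...,2]<.056)&(np.hypot(X[...,0]-p[0],X[...,1]-p[1])<.085)).astype(np.uint8)
    g=cv2.morphologyEx(m,cv2.MORPH_CLOSE,np.ones((9,9))) if k=="vee" else m
    n,l,s,ce=cv2.connectedComponentsWithStats(g)
    i=min((i for i in range(1,n) if s[i,4]>150),key=lambda i:np.hypot(*(X[(l==i)&(m>0)].mean(0)[:2]-p)))
    return rect(X[(l==i)&(m>0)])
def pick(k,h):
    r=measure(k); a=r[4] if k!="chuck" else .3
    print(k,r)
    manip.set_gripper(.08 if k!="vee" else .07)
    go([*r[:2],.2],a); go([*r[:2],.08],a,1,.3); go([*r[:2],h],a,1,.12)
    manip.set_gripper(0,45); manip.dwell(.2); print("grip",manip.state()["gripper_width"])
    go([*r[:2],.22],a,1,.2); s=manip.state(); print("lifted",s["gripper_width"],s["grasp_force"])
def place(k,h):
    x,y=BAY[k]; a=C.yaw
    go(C.w(x,y,.22),a); s=manip.state(); print("over",s["gripper_width"],s["grasp_force"])
    if s["gripper_width"]<.03: print("LOST"); return False
    go(C.w(x,y,.12),a,1,.25); go(C.w(x,y,.025+h+.002),a,1,.08); print("f",F())
    manip.set_gripper(s["gripper_width"]+.012); manip.dwell(.15)
    go(C.w(x,y,.22),a,1,.25); return True
E
python3 - <<'E'
from h import *
c=cap("top"); P=plane(c,[(357.8,187),(390.9,188.7),(423,192.2)],.025)
print([C.inv(p).round(4) for p in P],BAY)
print(F()); pick("chuck",.031)
if place("chuck",.031):
    pass
c=cap("top"); cv2.imwrite("pics/t2.png",c["image"]); print(F(),manip.state()["clock"])
E
```

```text
[array([-0.0961,  0.0474]), array([-0.1045, -0.0371]), array([-0.1174, -0.1191])] {'wide': (-0.09100000000000001, 0.0485), 'vee': (-0.101, -0.0345), 'chuck': (-0.113, -0.1175)}
[-0.21187491 -0.97395604 -0.02458758]
chuck [ 0.4273  0.3973  0.0554  0.0549 -1.0302]
grip 0.055075286136581116
lifted 0.054987696051207534 44.99833524227142
over 0.05475565890992172 44.9983549118042
f [ 0.10034434 -0.29426085 -3.61764615]
[-0.0203301   0.32248372  0.01124614] 25.275
```

```bash
sed -i 's/BAY\[k\]\[0\]-.0,BAY\[k\]\[1\])/BAY[k][0]-.004,BAY[k][1]-.001)/' h.py
python3 - <<'E'
from h import *
pick("vee",.018); ok=place("vee",.018); print(ok,F())
if ok:
    pick("wide",.018); ok=place("wide",.018); print(ok,F())
j=manip.state()["joint_pos"].copy(); j[0]-=1.2; manip.set_joints(j)
c=cap("top"); X=cloud(c); cv2.imwrite("pics/t3.png",cv2.resize(c["image"][90:290,140:480],None,fx=2.3,fy=2.3,interpolation=cv2.INTER_CUBIC))
for b in blobs(X,.064,.08,(.45,.7,-.26,.1)): print(b[1],C.inv(b[2][:2]).round(4),b[2][2:])
print(BAY,manip.state()["clock"])
E
```

```text
vee [ 0.5777  0.4178  0.0802  0.048  -0.2952]
grip 0.04362887700285084
lifted 0.04385255470743512 44.99913018196821
over 0.04360357364254492 44.999097464606166
f [-0.24736174  0.07727989 -4.41202218]
True [-1.01417082  0.55544768 -0.16034254]
wide [ 0.541   0.2923  0.1007  0.0577 -0.1241]
grip 0.05581181822656258
lifted 0.05565011828322311 44.99827176332474
over 0.055466462355729454 44.99830562621355
f [-0.46771962 -0.41364217 -1.71853751]
True [-0.24733534  0.24613221 -0.15885716]
940 [-0.0948  0.0484] [0.1008 0.0564 0.0695]
162 [-0.104  -0.0502] [0.0797 0.0138 0.0611]
151 [-0.105  -0.0193] [0.0788 0.0137 0.0553]
414 [-0.1119 -0.1164] [ 0.056  0.054 -0.865]
{'wide': (-0.09500000000000001, 0.0475), 'vee': (-0.10500000000000001, -0.035500000000000004), 'chuck': (-0.117, -0.1185)} 47.7
```

View pics/t3.png

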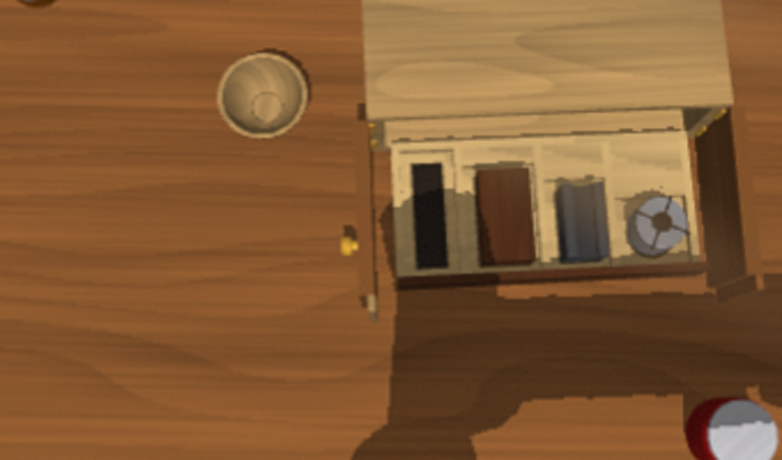

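All three parts are in their bays within about 5 mm: wide at crop (505,215), vee at (582,220), chuck at (660,222). Now I push the shelf home with a tilted tool that clears the roof.

```bash
cat >> h.py <<'E'
def tilt(a,t): return (R.from_euler("z",a)*R.from_euler("y",-t)*R.from_rotvec([np.pi,0,0])).as_rotvec()
E
python3 - <<'E'
from h import *
manip.set_gripper(0); q=tilt(C.yaw,.6)
manip.move_pose(list(C.w(-.21,0,.2)),q)
manip.move_linear(list(C.w(-.21,0,.043)),rate=.2,rot=q)
manip.dwell(.2); f0=F(); x=-.19; log=[]
manip.move_linear(list(C.w(x,0,.043)),rate=.1)
while x<.012:
    x+=.008 if x<-.02 else .0025
    manip.move_linear(list(C.w(x,0,.043)),rate=.07); f=C.M.T@(F()-f0)[:2]; log.append((round(x,4),round(f[0],1)))
    if f[0]<-14: break
print(log,C.inv(manip.state()["tool_pos"]))
manip.move_linear(list(C.w(-.06,0,.043)),rate=.2); manip.move_linear(list(C.w(-.12,0,.22)),rate=.3)
j=manip.state()["joint_pos"].copy(); j[0]-=1.2; manip.set_joints(j)
for n in("top","scene"):
    c=cap(n); cv2.imwrite(f"pics/{n}4.png",c["image"])
X=cloud(cap("top"))
for b in blobs(X,.100,.118,(.38,.66,-.4,.2),40): print(b[1],C.inv(b[2][:2]).round(4),b[2][2:])
print(manip.state()["clock"])
E
```

```text
Traceback (most recent call last):
cell.IKError: the arm cannot follow that straight line within its joint ranges
```

```bash
cat > push.py <<'E'
from h import *
manip.set_gripper(0); t=.6
q=tilt(C.yaw,t)
print([ (x,z,inverse_kinematics(list(C.w(x,0,z)),q) is not None) for x in(-.1,-.01) for z in(.043,.2)])
def phase(q,xs,xe,stop):
    manip.move_pose(list(C.w(xs,0,.2)),q); manip.move_linear(list(C.w(xs,0,.043)),rate=.2,rot=q)
    manip.dwell(.2); f0=F(); x=xs; log=[]
    while x<xe:
        x+=.008 if x<-.02 else .0025
        manip.move_linear(list(C.w(x,0,.043)),rate=.07); f=C.M.T@(F()-f0)[:2]; log.append((round(x,4),round(f[0],1)))
        if f[0]<-stop: break
    print(log,C.inv(manip.state()["tool_pos"]))
    manip.move_linear(list(C.w(x-.025,0,.043)),rate=.2); manip.move_linear(list(C.w(x-.06,0,.22)),rate=.3)
phase(down(C.yaw),-.195,-.075,14)
phase(q,-.1,.012,14)
j=manip.state()["joint_pos"].copy(); j[0]-=1.2; manip.set_joints(j)
for n in("top","scene"):
    c=cap(n); cv2.imwrite(f"pics/{n}4.png",c["image"])
X=cloud(cap("top"))
for b in blobs(X,.100,.118,(.38,.66,-.4,.2),40): print(b[1],C.inv(b[2][:2]).round(4),b[2][2:])
print(manip.state()["clock"])
E
python3 push.py
```

```text
[(-0.1, 0.043, True), (-0.1, 0.2, True), (-0.01, 0.043, True), (-0.01, 0.2, True)]
[(-0.187, np.float64(-0.9)), (-0.179, np.float64(0.3)), (-0.171, np.float64(-0.5)), (-0.163, np.float64(0.3)), (-0.155, np.float64(0.9)), (-0.147, np.float64(0.0)), (-0.139, np.float64(0.2)), (-0.131, np.float64(0.8)), (-0.123, np.float64(0.4)), (-0.115, np.float64(0.1)), (-0.107, np.float64(-0.4)), (-0.099, np.float64(0.2)), (-0.091, np.float64(0.3)), (-0.083, np.float64(0.3)), (-0.075, np.float64(0.2))] [-7.43128878e-02 -5.55287572e-05]
[(-0.092, np.float64(0.9)), (-0.084, np.float64(1.1)), (-0.076, np.float64(-0.3)), (-0.068, np.float64(1.2)), (-0.06, np.float64(0.6)), (-0.052, np.float64(1.0)), (-0.044, np.float64(1.2)), (-0.036, np.float64(0.5)), (-0.028, np.float64(0.5)), (-0.02, np.float64(1.6)), (-0.0175, np.float64(-0.1)), (-0.015, np.float64(1.0)), (-0.0125, np.float64(0.1)), (-0.01, np.float64(1.2)), (-0.0075, np.float64(1.9)), (-0.005, np.float64(0.8)), (-0.0025, np.float64(0.1)), (0.0, np.float64(-11.9)), (0.0025, np.float64(-27.9))] [-0.00114774  0.00026771]
97 [0.0042 0.0633] [ 0.1691  0.0094 -1.498 ]
676 [-0.0995 -0.1945] [0.1883 0.0189 0.0492]
576 [-0.0926  0.1968] [ 0.2013  0.0504 -0.1298]
68.5167
```

View pics/top4.png

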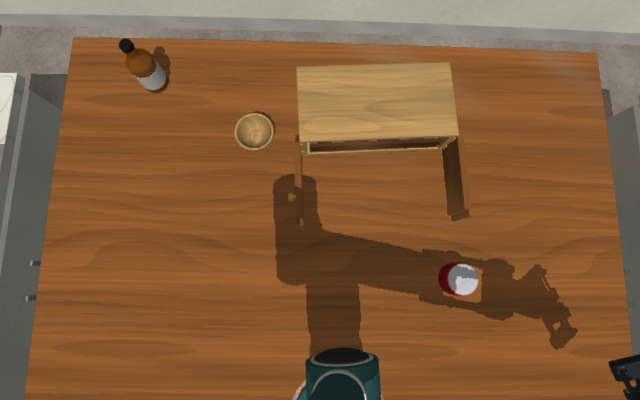

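The shelf is home: the stop force rose sharply, and the lip is under the roof front at row ~147. Now the left door, then the right.

```bash
cat > door.py <<'E'
from h import *
import sys
s=1 if sys.argv[1]=="left" else -1; r=.15
def pose(th,off,z=.07):
    p=np.array([0,s*.188])+r*np.array([-np.sin(th),-s*np.cos(th)])+(.016+off)*np.array([-np.cos(th),s*np.sin(th)])
    return list(C.w(*p,z)),down(C.yaw-s*th)
manip.set_gripper(0)
ths=np.r_[np.arange(1.62,.1,-.1),np.arange(.1,-.05,-.015)]
print("ik",all(inverse_kinematics(*pose(t,.011)) is not None for t in ths))
p,q=pose(1.62,.035,.24); manip.move_pose(p,q)
p,q=pose(1.62,.035); manip.move_linear(p,rate=.25,rot=q); manip.dwell(.2); f0=F()
log=[]
for t in ths:
    p,q=pose(t,.0105); manip.move_linear(p,rate=.1,rot=q)
    f=C.M.T@(F()-f0)[:2]; fn=f@[-np.cos(t),s*np.sin(t)]; log.append((round(t,3),round(fn,1)))
    if fn>14: break
print(log,C.inv(manip.state()["tool_pos"])); manip.dwell(.3)
p,q=pose(t,.05); manip.move_linear(p,rate=.15,rot=q); p[2]=.24; manip.move_linear(p,rate=.3,rot=q)
j=manip.state()["joint_pos"].copy(); j[0]-=1.2; manip.set_joints(j)
c=cap("top"); cv2.imwrite(f"pics/d_{sys.argv[1]}.png",cv2.resize(c["image"][50:250,200:500],None,fx=2.6,fy=2.6,interpolation=cv2.INTER_CUBIC)); cv2.imwrite(f"pics/s_{sys.argv[1]}.png",cap("scene")["image"])
X=cloud(c); m=(X[...,2]>.108)&(X[...,2]<.118); L=(X[m][:,:2]-C.o)@C.M; L=L[(abs(L[:,1])<.25)&(L[:,0]<-.003)&(L[:,0]>-.21)]
print("door tops",[(y,len(k),k[:,0].min().round(4) if len(k) else None) for y in np.arange(-.21,.22,.03) for k in [L[abs(L[:,1]-y)<.015]]],manip.state()["clock"])
E
python3 door.py left
```

```text
ik FalseTraceback (most recent call last):
  File "door.py", line 10, in <module>
    p,q=pose(1.62,.035,.24); manip.move_pose(p,q)
                             ~~~~~~~~~~~~~~~^^^^^
cell.IKError: the arm cannot take that pose within its joint ranges
```

Run:
```python
from h import *
for s in(1,-1):
  for th in(1.62,1,.5,0):
    p=np.array([0,s*.188])+.15*np.array([-np.sin(th),-s*np.cos(th)])+.03*np.array([-np.cos(th),s*np.sin(th)])
    for z in (.07,.24):
      ok=[round(y,2) for y in np.arange(-3,3.2,.25) if inverse_kinematics(list(C.w(*p,z)),down(C.yaw+y)) is not None]
      print(s,th,z,C.w(*p,z).round(3),ok)
```

```text
1 1.62 0.07 [0.49  0.129 0.07 ] [np.float64(-3.0), np.float64(-2.75), np.float64(-2.5), np.float64(-2.25), np.float64(-0.75), np.float64(-0.5), np.float64(-0.25), np.float64(0.0), np.float64(0.25), np.float64(0.5), np.float64(0.75), np.float64(1.0), np.float64(1.25), np.float64(1.5), np.float64(1.75), np.float64(2.0), np.float64(2.25), np.float64(2.5), np.float64(2.75), np.float64(3.0)]
1 1.62 0.24 [0.49  0.129 0.24 ] [np.float64(-3.0), np.float64(-2.75), np.float64(-2.5), np.float64(-2.25), np.float64(-0.75), np.float64(-0.5), np.float64(-0.25), np.float64(0.0), np.float64(0.25), np.float64(0.5), np.float64(0.75), np.float64(1.0), np.float64(1.25), np.float64(1.5), np.float64(1.75), np.float64(2.0), np.float64(2.25), np.float64(2.5), np.float64(2.75), np.float64(3.0)]
1 1 0.07 [0.502 0.036 0.07 ] [np.float64(-3.0), np.float64(-2.75), np.float64(-2.5), np.float64(-2.25), np.float64(-1.0), np.float64(-0.75), np.float64(-0.5), np.float64(-0.25), np.float64(0.0), np.float64(0.25), np.float64(0.5), np.float64(0.75), np.float64(1.0), np.float64(1.25), np.float64(1.5), np.float64(1.75), np
[... 4551 characters left out ...]
4(-1.0), np.float64(-0.75), np.float64(-0.5), np.float64(-0.25), np.float64(0.0), np.float64(0.25), np.float64(0.5), np.float64(0.75), np.float64(1.0), np.float64(1.25), np.float64(1.5), np.float64(1.75), np.float64(2.0), np.float64(2.25), np.float64(2.5), np.float64(2.75), np.float64(3.0)]
-1 0 0.24 [ 0.625 -0.126  0.24 ] [np.float64(-3.0), np.float64(-2.75), np.float64(-2.5), np.float64(-1.25), np.float64(-1.0), np.float64(-0.75), np.float64(-0.5), np.float64(-0.25), np.float64(0.0), np.float64(0.25), np.float64(0.5), np.float64(0.75), np.float64(1.0), np.float64(1.25), np.float64(1.5), np.float64(1.75), np.float64(2.0), np.float64(2.25), np.float64(2.5), np.float64(2.75), np.float64(3.0)]
```

```bash
sed -i 's/down(C.yaw-s\*th)/down(C.yaw-s*th+(np.pi if s>0 else 0))/' door.py; python3 door.py left
```

```text
ik True
[(np.float64(1.62), np.float64(0.4)), (np.float64(1.52), np.float64(0.5)), (np.float64(1.42), np.float64(0.4)), (np.float64(1.32), np.float64(0.4)), (np.float64(1.22), np.float64(0.7)), (np.float64(1.12), np.float64(0.1)), (np.float64(1.02), np.float64(0.9)), (np.float64(0.92), np.float64(1.4)), (np.float64(0.82), np.float64(1.1)), (np.float64(0.72), np.float64(0.8)), (np.float64(0.62), np.float64(0.1)), (np.float64(0.52), np.float64(0.5)), (np.float64(0.42), np.float64(1.2)), (np.float64(0.32), np.float64(1.1)), (np.float64(0.22), np.float64(0.5)), (np.float64(0.12), np.float64(1.2)), (np.float64(0.1), np.float64(0.6)), (np.float64(0.085), np.float64(0.2)), (np.float64(0.07), np.float64(-0.5)), (np.float64(0.055), np.float64(0.7)), (np.float64(0.04), np.float64(1.1)), (np.float64(0.025), np.float64(0.9)), (np.float64(0.01), np.float64(0.4)), (np.float64(-0.005), np.float64(0.2)), (np.float64(-0.02), np.float64(5.4)), (np.float64(-0.035), np.float64(13.7)), (np.float64(-0.05), np.float64(20.9))] [-0.02549109  0.03725072]
door tops [(np.float64(-0.21), 263, np.float64(-0.1938)), (np.float64(-0.18), 316, np.float64(-0.1934)), (np.float64(-0.15), 0, None), (np.float64(-0.12), 0, None), (np.float64(-0.09), 0, None), (np.float64(-0.06), 0, None), (np.float64(-0.03), 0, None), (np.float64(0.0), 28, np.float64(-0.0154)), (np.float64(0.03), 75, np.float64(-0.016)), (np.float64(0.060000000000000026), 72, np.float64(-0.0161)), (np.float64(0.09), 73, np.float64(-0.0163)), (np.float64(0.11999999999999997), 78, np.float64(-0.0163)), (np.float64(0.15), 73, np.float64(-0.0167)), (np.float64(0.18000000000000002), 57, np.float64(-0.0164)), (np.float64(0.21), 0, None)] 84.4
```

View pics/d_left.png

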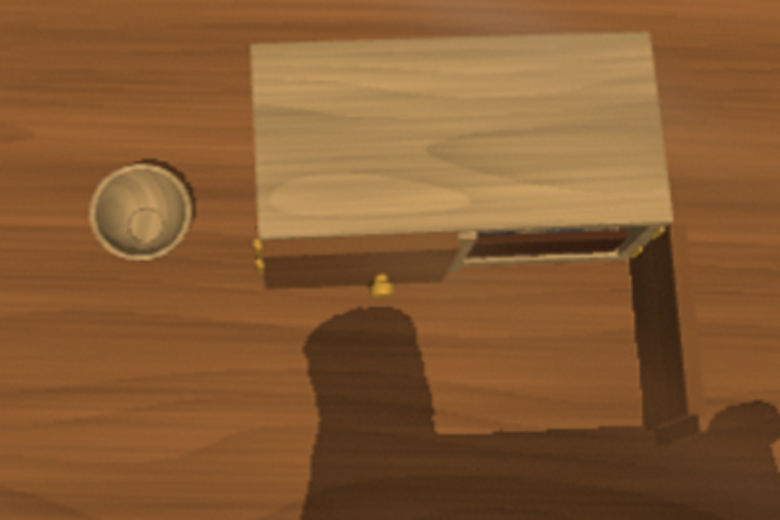

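The left door is shut flush: its outer face is at -16 mm along its whole length, crop (262–460, 265). The right door is still open at (665,340). Now I close it.

```bash
python3 door.py right
```

```text
ik True
[(np.float64(1.62), np.float64(0.5)), (np.float64(1.52), np.float64(0.3)), (np.float64(1.42), np.float64(0.4)), (np.float64(1.32), np.float64(1.5)), (np.float64(1.22), np.float64(0.2)), (np.float64(1.12), np.float64(1.6)), (np.float64(1.02), np.float64(0.7)), (np.float64(0.92), np.float64(1.2)), (np.float64(0.82), np.float64(-0.1)), (np.float64(0.72), np.float64(0.5)), (np.float64(0.62), np.float64(0.9)), (np.float64(0.52), np.float64(0.3)), (np.float64(0.42), np.float64(0.4)), (np.float64(0.32), np.float64(0.9)), (np.float64(0.22), np.float64(1.0)), (np.float64(0.12), np.float64(0.1)), (np.float64(0.1), np.float64(0.5)), (np.float64(0.085), np.float64(0.7)), (np.float64(0.07), np.float64(0.2)), (np.float64(0.055), np.float64(-0.0)), (np.float64(0.04), np.float64(0.3)), (np.float64(0.025), np.float64(0.6)), (np.float64(0.01), np.float64(0.9)), (np.float64(-0.005), np.float64(0.9)), (np.float64(-0.02), np.float64(5.4)), (np.float64(-0.035), np.float64(13.0)), (np.float64(-0.05), np.float64(19.3))] [-0.02538588 -0.03712717]
door tops [(np.float64(-0.21), 0, None), (np.float64(-0.18), 52, np.float64(-0.0154)), (np.float64(-0.15), 70, np.float64(-0.0154)), (np.float64(-0.12), 68, np.float64(-0.0154)), (np.float64(-0.09), 70, np.float64(-0.0162)), (np.float64(-0.06), 64, np.float64(-0.0159)), (np.float64(-0.03), 72, np.float64(-0.0156)), (np.float64(0.0), 69, np.float64(-0.0167)), (np.float64(0.03), 77, np.float64(-0.0164)), (np.float64(0.060000000000000026), 71, np.float64(-0.0164)), (np.float64(0.09), 74, np.float64(-0.0165)), (np.float64(0.11999999999999997), 77, np.float64(-0.0169)), (np.float64(0.15), 76, np.float64(-0.0164)), (np.float64(0.18000000000000002), 61, np.float64(-0.0166)), (np.float64(0.21), 0, None)] 98.8333
```

View pics/d_right.png

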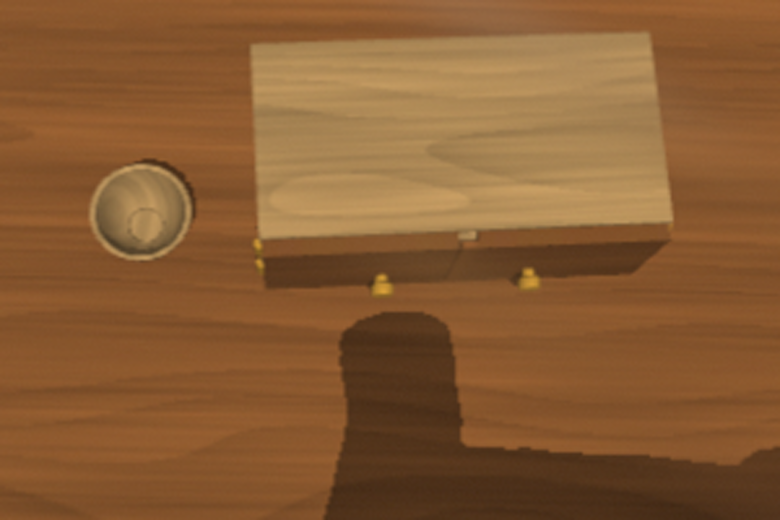

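Both doors are shut flush and lapped, with the seam at crop (465,245) and the knobs at (382,285) and (528,280). Handing in.

```bash
python3 -c "
from h import *
print(order.close_job())"
```

```text
the job is handed in; nothing more can be done
None
```

I handed the job in at about 99 s: the wide block, vee block and chuck (no long block was present) are in their own bays, the shelf is home, the left door was shut first and the right door laps over it; the judge returned no verdict.

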